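Change the stuck stake in the carver's bench holder with a drift wedge

TASK

Change the stake in the bench holder: push the wooden wedge through the holder's slot until the stuck dome-topped stake rises loose by itself (do not pull it off its seat by hand), then, with the wedge still in, lift the stake out and stand it in the rack's free place; after that draw the wedge out and lay it down on the open bench, all of it at least a hand's width from the holder. Then take the ridge-topped stake from the rack, enter its shank in the holder about an eighth of a turn out of line with the slot until its tang stops on the cheeks, and push and twist it until the tang drops into the slot and the collar sits flush on the rim, fully home. Leave the flat-topped stake and everything else on the bench where it is, and let go at the end.

Things in the scene. Friction and masses are not known exactly. Their poses are not given: they have to be found in the camera images.
- dome_grip (a point): Stake, bare metal, about 0.45 kg, 148 mm tall, low domed top; stuck in the holder at the start, y along the slot; a straight pull of about 25 N would be needed. Point: on its axis, mid-height of its rectangular body's upright flat faces (45 mm high). z up the stake. Body 32 mm thick along x (grasp across this), 50 mm wide along y.
- dome_collar (a point): Centre of the underside of the domed stake's round collar (52 mm across, 8 mm thick), 35 mm below dome_grip and 73 mm above the tang's end. Under it a round tapered shank, 38 mm across above and 27 mm below, 55 mm long, then the tang. It rests on the holder's rim at the start.
- hatchet_grip (a point): Stake as the domed one in all sizes, but 150 mm tall and topped by a sharp roof-like ridge along y; stands in the rack's middle or end place, collar on the rack's top, body above. Point and axes as dome_grip: 35 mm above the collar's underside, 108 mm above the tang's end; grasp across the 32 mm along x. When home in the holder the point is 167 mm above the bench.
- hatchet_tang (a point): Centre of the lower end of the ridge-topped stake's tang: a flat end 12 mm thick (x), 24 mm wide (y), 18 mm long, below the tapered shank. Axes as hatchet_grip.
- flat_grip (a point): Bystander: a stake of the same make with a plain flat top, 134 mm tall, in the rack's other occupied place. Point and axes as for the other stakes.
- holder: Fixed dark steel stake holder. Origin on the bench under its axis; z up. Round foot 110 mm across, 20 mm high; on it a pedestal 56 mm (x) by 80 mm (y) up to 46 mm, its top lengthened by a 24 mm wide, 12 mm thick tongue to 62 mm either way along y; above, two cheeks and a round socket 53 mm across, rim at 132 mm. Two spring catches in the bore grip the shank's groove.
- holder_slot (a point): On the holder's axis in its slot, 14 mm above the slot's floor. The slot runs right through along y, open at both ends; 17 mm wide, floor (carried on out by the tongues) 46 mm and roof 78 mm above the bench, mouths flared to about 32 mm, ending 42 mm from the axis. With a stake home its tang ends 13 mm above the floor; a wedge pushed along the floor raises it.
- holder_cheeks (a point): On the holder's axis at the top of the two cheeks beside the slot, 73 mm above the bench. A tang more than about 12 degrees out of line rests on them: the stake stops with its collar 14 mm above the rim. With its y along the slot, either way round, the tang drops between them, and 3 to 15 N of push brings the collar down onto the rim past the catches.
- holder_rim (a point): Centre of the mouth of the holder's upright tapered bore, 132 mm above the bench: 39 mm wide at the rim, 28 mm at its lower end. A stake is home when its collar's underside lies on the rim. y runs along the slot.
- wedge_grip (a point): Pale waxed hardwood wedge, 200 mm long, 12 mm thick, 90 g, lying on its flat underside, tip roughly towards the holder. x points to the tip, z up. Handle 75 mm long, 31 mm high; then the top slopes straight down over 125 mm to a 5 mm high tip. Point: middle of the handle, 15.5 mm above the underside, 162 mm behind the tip; grasp the thickness here.
- wedge_mid (a point): Point in the wedge's taper, 70 mm behind the tip, 9.5 mm above the underside. Pushed along the slot's floor until the tip is 70 to 75 mm past the holder's axis (this point just past the axis), the wedge lifts the stake by about 10 mm and stays in by itself; it takes about 10 to 25 N.
- rack_free (a point): Centre of the mouth of the rack's free hole, 85 mm above the bench. The fixed wooden rack, 90 x 250 x 85 mm, has three round upright 43 mm through holes in a row along this y, 80 mm apart; the free one is the last towards +y. A stake stands in a hole, turned any way, its collar on the rack's top; the stakes' flats face across the row at the start, to about 15 degrees.
- horn: Bystander: a curved cow horn lying on the bench, about 150 mm across the bend, 44 mm thick at the wide end.
- jar: Bystander: a closed amber glass jar, 66 mm wide, 85 mm high.
- mallet: Bystander: a wooden mallet lying on the bench.
- graver_a: Bystander: a 150 mm wood-handled graver lying on the bench.
- graver_b: Bystander: a 140 mm wood-handled graver lying on the bench.
- sandblock: Bystander: a cork sanding block 90 x 50 x 30 mm.
- bangle: Bystander: a brass bangle lying flat, 68 mm across, 14 mm high.
Things that resemble listed ones, but are neither listed nor needed, are in the scene too. Leave any pink look-alike of the part that bears wedge_grip alone.

How it is judged:
On the way, in this order (a step that is already met when the one before it is completed fails the run):
1. the wedge in the slot has raised the domed stake at least 7 mm off its seat, with the fingers not touching the stake (distance between wedge_mid and holder_slot below 0.035 m and z of dome_grip in the frame of holder above 0.174 m and horizontal distance between dome_grip and holder below 0.01 m and contact force between the fingers and dome below 0.3 N), for 0.2 s.
2. the domed stake stands released in the rack's free place, the wedge still in the slot (horizontal distance between dome_grip and rack_free below 0.008 m and angle between dome_grip's own z axis and vertical below 0.12 rad and height (world z) of dome_grip below 0.127 m and contact force between the fingers and dome below 0.3 N and distance between wedge_mid and holder_slot below 0.06 m), for 0.1 s.
3. the wedge lies released on the bench, its handle and its taper at least 90 mm from the holder's axis (height (world z) of each of wedge_grip, wedge_mid below 0.03 m and horizontal distance between each of wedge_grip, wedge_mid and holder above 0.09 m and contact force between wedge and holder below 0.2 N and contact force between the fingers and wedge below 0.3 N), for 0.1 s.
4. the ridge-topped stake has entered the bore, its tang more than 0.4 rad out of line with the slot, stopped short of home (z of hatchet_grip in the frame of holder between 0.176 and 0.187 m and horizontal distance between hatchet_grip and holder below 0.01 m and angle between the y axis of hatchet_grip and the y axis of holder, either way round above 0.4 rad), for 0.05 s.
5. the ridge-topped stake is twisted into line and fully home, collar on the rim (z of hatchet_grip in the frame of holder between 0.163 and 0.17 m and horizontal distance between hatchet_grip and holder below 0.008 m and angle between the y axis of hatchet_grip and the y axis of holder, either way round below 0.3 rad and angle between hatchet_grip's own z axis and vertical below 0.06 rad), for 0.2 s.
At the end, for the whole second after the job is handed in: Ridged stake in the holder: collar within 3 mm of the rim, upright to 0.06 rad, within 0.3 rad of the slot. Domed stake upright (0.12 rad) in the rack's free hole, within 8 mm. Wedge on the bench, handle and taper 90 mm or more from the holder's axis. All released, at rest (all of step 3 and all of step 5 and horizontal distance between dome_grip and rack_free below 0.008 m and angle between dome_grip's own z axis and vertical below 0.12 rad and height (world z) of dome_grip below 0.127 m and contact force between the fingers and dome below 0.3 N and linear speed of each of hatchet, dome, wedge below 0.02 m/s); the robot touches nothing.
It fails at once if the domed stake is pulled off its seat by the fingers without the wedge under it (contact force between the fingers and dome above 1 N and z of dome_grip in the frame of holder between 0.17 and 0.179 m and horizontal distance between dome_grip and holder below 0.01 m and distance between wedge_mid and holder_slot above 0.06 m).
It fails at once if the flat-topped stake is moved more than 15 mm (distance of flat_grip from where it was at the start of the episode above 0.015 m).
It fails at once if another thing on the bench is moved more than 30 mm (distance of any of horn, jar, mallet, graver_a, graver_b, sandblock, bangle from where it was at the start of the episode above 0.03 m).
It also fails if it takes over 72 s, if anything falls off the work surface, if the arm or the gripper's body presses on something with over 40 N, if the wrist force passes 120 N, or if a joint passes its speed limit or range.

ROBOT

A 7-joint arm with a two-finger parallel gripper is mounted at the origin on the work surface. World frame = base frame: x ahead of the robot, y to its left, z up, the work surface at z = 0. Lengths are in m, angles in rad, forces in N, time in s.
With the tool pointing down it reaches from about 0.4 to 0.85 m from the base axis. Payload 4.5 kg.
Tool frame: the origin (TCP) lies at the very end of the fingers, on their centre line; the grasp point (between the pads) lies 19 mm behind it (tcp_to_grasp is the z of the grasp point in the tool frame, in m); z points along the fingers, y is the line along which they close (so a half turn about z gives the same grasp; the last joint's range is limited). The gripper opens to 88 mm and grips with 3 to 60 N. Pads are 18 mm wide; open, the fingers measure 123 mm over their backs; the gripper's body (75 mm by 187 mm) begins 45 mm behind the grasp point.
Start: joints at [-1.307, 0.689, -0.195, 1.565, 0.157, 0.902, -0.215], TCP at [0.142, 0.609, 0.239] pointing down, gripper open.
Joint ranges: [-3.01, 3.01], [-0.46, 2.08], [-1.47, 1.51], [0.13, 2.56], [-1, 4.14], [0.04, 2.09], [-2.66, 2.66]. Speed limits (rad/s): [2.57, 2.57, 3.14, 3.14, 3.14, 3.14, 3.14].

INTERFACE

Orientations are given as a unit quaternion [x, y, z, w].
In Python, from plant import * gives the robot as it stands. The module is installed in compiled form; this text tells all that it offers.
- The arm moves only by the shell command python3 -m jog 'ROWS' [OPENING] [FORCE]. ROWS is JSON, a list that holds one entry, the list of rows, each a list of 6 numbers: the shift along the tool's x, y, z in m, then the turn, a rotation vector about the tool's x, y, z in rad. In form: [[[dx, dy, dz, ax, ay, az], ...]]. A call has 1 to 12 rows; each row shifts and turns the commanded pose from where the row before left it, along the tool's axes as they then stand; what a row does not reach is not made up. A row lasts 1/8 s, in which the tool goes at most 62.5 mm and 10.7 degrees, less where a joint would pass 70% of its speed; a pose out of reach is approached as far as the arm can. A call with a gripper value outside its range is refused whole. OPENING is the finger opening in m, from 0 to 0.0881, set as the call begins (- or left out, the last holds). The fingers move at their own pace and stop on an object; FORCE is the grip in N (left out, the last holds). Time passes only in rows, so rows that do not move let the fingers close. It gives the time, the measured TCP pose, the force, the opening and the grip force at its end, in the units of the state.
- get_state(): the state, without advancing time (a new reading comes with each control period).
- snapshot(name): name is "scene" or "top" or "wrist"; returns a dict with "frame" (420x560x3 uint8, red, green, blue), "mtx" (3x3 intrinsics, pixels), "D" ([k1, k2, p1, p2, k3] as OpenCV has them; the pictures are not rectified), "xyz" and "orientation" of the camera in the world; the wrist camera has in their place "mount" (4x4, takes a point from camera to tool coordinates, whose origin is the TCP and whose axes are the flange's). Camera axes: x right, y down, z forward; pixel columns grow to the right and rows downward; lengths in m; the calibration is good to about 2 mm. A picture is of the moment at which its call begins: read the wrist's pose just before it. There is no depth.
- finish_job(): hands the job in; it is judged then, once.
The state is a dict: "clock": time; "q": joint angles; "qd": joint speeds; "joint_torque": joint torques, N m; "tool_pos": TCP position; "eef_rot": TCP orientation; "contact_force": force on the tool from outside, world axes, zero at the start; "moment": the same for the moment, N m; "opening": opening from 0.0 (shut) to 1.0 (fully open); "finger_force": force on a finger pad.
Only numpy, scipy, OpenCV 4.12 (cv2) and the standard library are available. Lean on these libraries where they do the work, as an engineer would, in place of code of your own. Each camera call takes 0.05 s, during which the arm holds its last target. There are 200 camera calls.

## Working session

There is one attempt and no reset: what is moved stays moved. The work goes in short steps, Python scripts to look and compute and a shell command to move; the robot and the scene stay as the last step left them, time stands still between calls to the robot, and variables do not carry over. Pictures are saved under pics/ and viewed, at most 14 in all, crops included, and the job is handed in when it is done.

```bash
mkdir -p pics; python3 - <<'E'
from plant import *
import cv2,json
print(get_state())
for n in("scene","top"):
    s=snapshot(n); cv2.imwrite(f"pics/{n}0.png",s["frame"][:,:,::-1]); print(n,s["mtx"],s["D"],s["xyz"],s["orientation"])
E
```

```text
{'clock': 0.0, 'q': array([-1.30721896,  0.68998418, -0.19449233,  1.56634102,  0.1573004 ,
        0.90254295, -0.21504156]), 'qd': array([ 0.00031229,  0.00205917,  0.00074039,  0.00013332, -0.00100296,
       -0.00137407,  0.00047697]), 'joint_torque': array([ 1.38489054e-04, -5.27565300e+01, -1.26719009e+00, -1.53434086e+01,
       -5.28003427e-02,  6.56725912e-03,  1.68451847e-04]), 'tool_pos': array([0.14226647, 0.60792852, 0.23791019]), 'eef_rot': array([ 1.14573464e-01,  9.93414331e-01, -9.41955089e-04, -2.96557892e-05]), 'contact_force': array([-0.15466352, -0.53372525, -0.81465626]), 'moment': array([0.00371411, 0.00462505, 0.01513618]), 'finger_force': 0.0, 'opening': 1.002076568349815}
scene [[409.22415474   0.         274.69844005]
 [  0.         409.22415474 205.67441367]
 [  0.           0.           1.        ]] [0.02761892 0.         0.         0.         0.        ] [ 1.25314898 -0.34239791  0.88638388] [ 0.79717205  0.43333554 -0.20614645 -0.3663887 ]
top [[389.72581583   0.         280.59140883]
 [  0.         389.72581583 208.45638627]
 [  0.           0.           1.        ]] [0.00418197 0.         0.         0.         0.        ] [0.39222572 0.13764955 1.09165627] [ 0.71552078 -0.69637729  0.03854848 -0.0400338 ]
```

View pics/scene0.png

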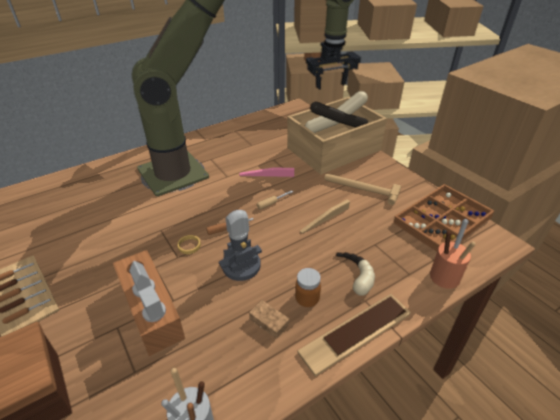

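View pics/top0.png

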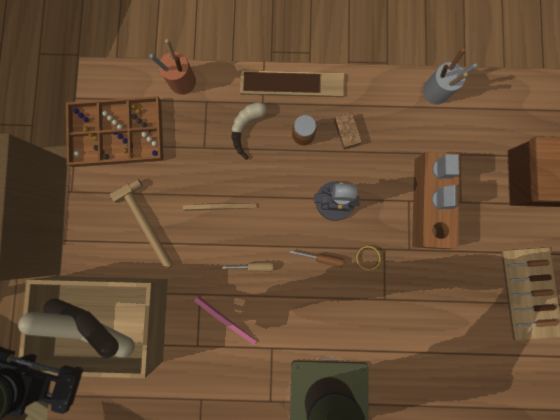

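The scene view shows the holder at (240,250), the rack at (148,297), the pale wedge at (325,216) and the pink look-alike at (268,172). In the top view these are at (338,200), (438,200) with the free hole at (439,230), (220,206) and (225,320). Next I enlarge the rack and wedge areas.

```bash
cat > h.py <<'E'
import numpy as np,cv2
from scipy.spatial.transform import Rotation as R
from plant import *
def cam(s,st=None):
    if "mount" in s:
        T=np.eye(4);T[:3,:3]=R.from_quat(st["eef_rot"]).as_matrix();T[:3,3]=st["tool_pos"];M=T@np.array(s["mount"]);return M[:3,:3],M[:3,3]
    return R.from_quat(s["orientation"]).as_matrix(),np.array(s["xyz"])
def ray(s,px,st=None):
    A,o=cam(s,st);p=cv2.undistortPoints(np.array(px,float).reshape(-1,1,2),np.array(s["mtx"]),np.array(s["D"])).reshape(-1,2)
    return o,np.c_[p,np.ones(len(p))]@A.T
def plane(s,px,z,st=None):
    o,d=ray(s,px,st);return o+d*((z-o[2])/d[:,2])[:,None]
def proj(s,X,st=None):
    A,o=cam(s,st);c=(np.array(X,float).reshape(-1,3)-o)@A
    return cv2.projectPoints(c.reshape(-1,1,3),np.zeros(3),np.zeros(3),np.array(s["mtx"]),np.array(s["D"]))[0].reshape(-1,2)
E
python3 - <<'E'
from h import *
s=snapshot("top");t=snapshot("scene");f=s["frame"];g=t["frame"]
np.save("top.npy",s,allow_pickle=True);np.save("scene.npy",t,allow_pickle=True)
a=cv2.resize(f[140:260,400:480],(400,600),interpolation=2); 
b=cv2.resize(g[190:350,110:260],(400,427),interpolation=2);c=cv2.resize(f[180:232,170:380],(400,99),interpolation=2)
d=np.zeros((600,400,3),np.uint8);d[:427]=b;d[450:549]=c
cv2.imwrite("pics/c1.png",np.hstack([a,d])[:,:,::-1])
print(plane(s,[[183,207],[256,206]],0.0),plane(s,[[338,200]],0.0),plane(s,[[439,230]],.085))
hsv=cv2.cvtColor(f,cv2.COLOR_RGB2HSV);print(hsv[207,190:256:8],hsv[215,190:256:16],hsv[230,430:450:3])
E
```

```text
[[0.51074615 0.41676191 0.        ]
 [0.51915739 0.21113049 0.        ]] [[ 0.54248572 -0.01985224  0.        ]] [[ 0.45972789 -0.26887181  0.085     ]]
[[ 17 110 156]
 [ 17 109 155]
 [ 18 108 153]
 [ 18 109 140]
 [ 17 110 132]
 [ 17 110 132]
 [ 17 111 135]
 [ 17 111 129]
 [ 17 114 127]] [[ 14 126 128]
 [ 14 129 117]
 [ 14 125 120]
 [ 14 124 123]
 [ 14 126 125]] [[ 13 149 128]
 [ 14 130  94]
 [ 13 140  62]
 [ 11 148  50]
 [ 14 153  50]
 [ 13 150  85]
 [ 13 149  91]]
```

View pics/c1.png

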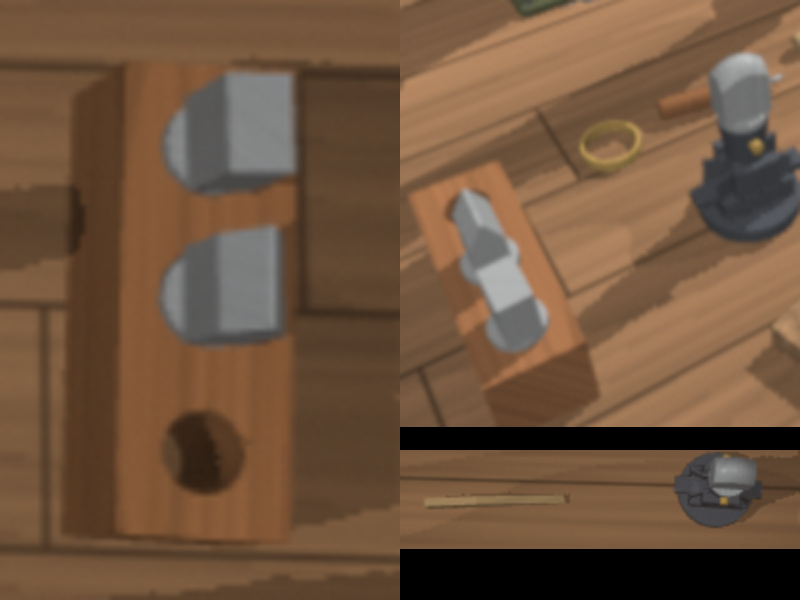

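The enlarged crop settles the candidates. In the rack the middle stake (top view 445,197) shows the roof ridge in the scene view, so it is the ridge-topped one. The end stake (446,166) has a plain flat top. The free hole is at (439,230). For the wedge, the pale strip (183–256, 206) fits and the pink one (225,320) is the look-alike. Its lighter, wide handle is on the left and its tip points right, towards the holder. I'll move above the wedge.

```bash
cat >> h.py <<'E'
def to(X,yaw,st=None):
    """tool-frame shift from current pose to X, then rotvec to point down with tool x at yaw deg"""
    st=st or get_state();A=R.from_quat(st["eef_rot"]);y=np.deg2rad(yaw)
    B=R.from_matrix(np.array([[np.cos(y),np.sin(y),0],[np.sin(y),-np.cos(y),0],[0,0,-1]]).T.T)
    print("t",round(st["clock"],2),"pos",st["tool_pos"].round(4),"shift",A.inv().apply(np.array(X)-st["tool_pos"]).round(4),"turn",(A.inv()*B).as_rotvec().round(3),"q",st["q"].round(2),"F",st["contact_force"].round(1))
E
python3 -m jog '[[[-0.046,-0.0153,0,0,0,0],[-0.046,-0.0153,0,0,0,0],[-0.046,-0.0153,0,0,0,0],[-0.046,-0.0153,0,0,0,0],[-0.046,-0.0153,0,0,0,0],[-0.046,-0.0153,0,0,0,0],[-0.046,-0.0153,0,0,0,0],[-0.046,-0.0153,0,0,0,0],[-0.046,-0.0153,0,0,0,0]]]'
python3 -m jog '[[[0,0,0,0,0,0.164],[0,0,0,0,0,0.164],[0,0,0,0,0,0.164],[0,0,0,0,0,0.164],[0,0,0,0,0,0.164],[0,0,0,0,0,0.164],[0,0,0,0,0,0.164],[0,0,0,0,0,0.164],[0,0,0,0,0,0]]]'
python3 - <<'E'
from h import *
to([.512,.378,.2],92.3)
st=get_state();w=snapshot("wrist");np.save("w1.npy",[w,st],allow_pickle=True)
cv2.imwrite("pics/w1.png",w["frame"][:,:,::-1]);print(np.array(w["mount"]).round(3),w["mtx"])
print(proj(w,[[.51,.417,0],[.518,.211,0],[.512,.378,.03],[.54,-.02,.05]],st))
E
```

```text
clock: 1.32
tool_pos: [0.5153, 0.3792, 0.2385]
eef_rot: [0.115, 0.993, -0.0, -0.0]
contact_force: [-0.3, 0.2, -0.8]
opening: 1.003
finger_force: 0.0
clock: 2.45
tool_pos: [0.5139, 0.3803, 0.2385]
eef_rot: [0.696, 0.718, -0.0, 0.0]
contact_force: [0.3, 0.6, 0.1]
opening: 1.0
finger_force: 0.0
t 2.45 pos [0.5139 0.3803 0.2385] shift [-0.0022 -0.0019  0.0385] turn [-0.     0.001 -0.009] q [-0.78  0.71  0.14  1.53 -0.11  0.91 -0.58] F [0.3 0.6 0.1]
[[ 0.    -0.962 -0.271  0.07 ]
 [ 1.     0.     0.    -0.001]
 [-0.    -0.271  0.962 -0.145]
 [ 0.     0.     0.     1.   ]] [[325.89719319   0.         280.91664766]
 [  0.         325.89719319 208.79012077]
 [  0.           0.           1.        ]]
[[279.342909   146.27766292]
 [280.71664336 302.71123007]
 [279.96736079 184.40033253]
 [291.02605223 461.18018349]]
```

View pics/w1.png

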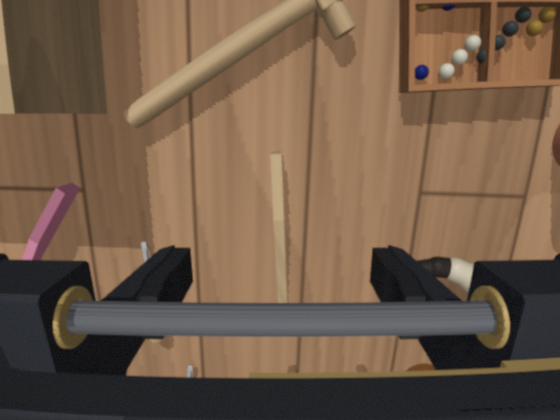

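The wrist view shows the wedge from (276,153) at its handle end to (283,304). The pink look-alike is at (55,215), well away. Before grasping I'll fly over the holder and rack to measure them.

```bash

python3 -m jog '[[[-0.053,0,-0.008,0,0,0],[-0.053,0,-0.008,0,0,0],[-0.053,0,-0.008,0,0,0],[-0.053,0,-0.008,0,0,0],[-0.053,0,-0.008,0,0,0],[-0.053,0,-0.008,0,0,0],[-0.053,0,-0.008,0,0,0],[-0.053,0,-0.008,0,0,0],[-0.053,0,-0.008,0,0,0],[-0.053,0,-0.008,0,0,0],[0,0,0,0,0,0],[0,0,0,0,0,0]]]'
cat > s.py <<'E'
import sys
from h import *
n=sys.argv[1];st=get_state();w=snapshot("wrist");np.save(n+".npy",[w,st],allow_pickle=True);cv2.imwrite(f"pics/{n}.png",w["frame"][:,:,::-1])
E
python3 s.py w2
python3 -m jog '[[[-0.053,0,0,0,0,0],[-0.053,0,0,0,0,0],[-0.053,0,0,0,0,0],[-0.053,0,0,0,0,0],[0,0,0,0,0,0],[0,0,0,0,0,0]]]'
python3 s.py w3; python3 - <<'E'
import cv2,numpy as np
a=cv2.imread("pics/w2.png")[:300];b=cv2.imread("pics/w3.png")[:300]
cv2.imwrite("pics/w23.png",np.vstack([a,b]))
E
```

```text
clock: 4.0
tool_pos: [0.5294, -0.1488, 0.3185]
eef_rot: [0.696, 0.718, 0.0, -0.001]
contact_force: [0.4, 0.6, -0.4]
opening: 0.996
finger_force: 0.0
clock: 4.8
tool_pos: [0.5366, -0.3589, 0.3181]
eef_rot: [0.696, 0.718, 0.001, -0.001]
contact_force: [-0.0, 0.5, -0.2]
opening: 1.004
finger_force: 0.0
```

View pics/w23.png

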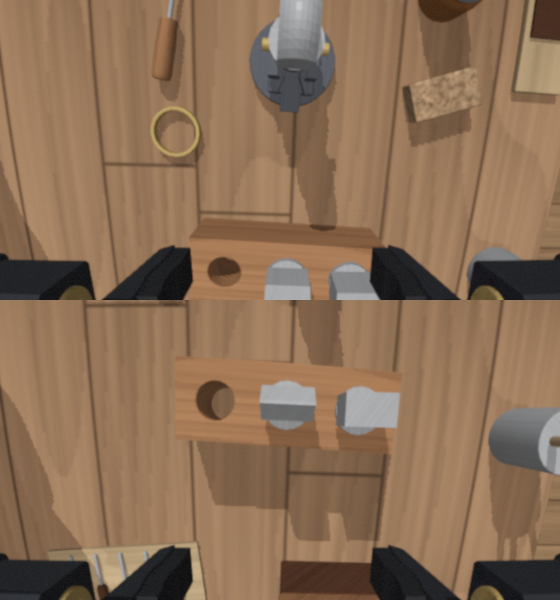

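In w2 (top half) the holder foot is centred near (292,63), with its −y tongue ending at (289,108). In w3 (lower half) the free hole is at (215,100), the ridged stake's collar at (287,105) and the flat stake at (362,110). Now I fit these.

```bash
cat > m.py <<'E'
from h import *
def load(n): return np.load(n+".npy",allow_pickle=True)
def circ(P):
    A=np.c_[2*P[:,:2],np.ones(len(P))];s=np.linalg.lstsq(A,(P[:,:2]**2).sum(1),rcond=None)[0];return s[:2],np.sqrt(s[2]+s[0]**2+s[1]**2)
def refit(P,k=4):
    for _ in range(k):
        c,r=circ(P);e=abs(np.hypot(*(P[:,:2]-c).T)-r);P=P[e<max(.0015,np.percentile(e,75))]
    return c,r,len(P)
w,st=load("w2");f=w["frame"];hsv=cv2.cvtColor(f,cv2.COLOR_RGB2HSV)
print("hol px",f[70,255],f[100,290],f[70,285],f[70,240],f[45,275])
m=((f[:,:,0].astype(int)-f[:,:,2])<12).astype(np.uint8);m[120:]=0;m[:,:240]=0;m[:,345:]=0;m=m&(f.max(2)<140).astype(np.uint8)
cs=max(cv2.findContours(m,cv2.RETR_EXTERNAL,cv2.CHAIN_APPROX_NONE)[0],key=len).reshape(-1,2)
P=plane(w,cs[(abs(cs[:,0]-291)>18)&(cs[:,1]>30)],.018,st);print("foot",refit(P))
# tongue: rows 104..112 extents
for r in range(96,116,2):
    x=np.where(m[r,270:310])[0]+270
    if len(x):print(r,x.min(),x.max(),plane(w,[[x.mean(),r]],.046,st)[0].round(4))
w,st=load("w3");f=w["frame"];g=f.max(2)
print("tops",f[105,215],f[100,240],f[122,287])
m=((g<105)).astype(np.uint8);m[:70]=0;m[130:]=0;m[:,:185]=0;m[:,245:]=0
cs=max(cv2.findContours(m,cv2.RETR_EXTERNAL,cv2.CHAIN_APPROX_NONE)[0],key=len).reshape(-1,2)
print("hole px",cv2.fitEllipse(cs),refit(plane(w,cs,.085,st)))
d=f[:,:,0].astype(int)-f[:,:,2]
m=(d<15).astype(np.uint8);m[:75]=0;m[135:]=0
for a,b in((255,325),(328,402)):
    k=m.copy();k[:,:a]=0;k[:,b:]=0
    cs=max(cv2.findContours(k,cv2.RETR_EXTERNAL,cv2.CHAIN_APPROX_NONE)[0],key=len).reshape(-1,2)
    print("stake bbox",cs.min(0),cs.max(0))
    lo=cs[(cs[:,1]>117)|(cs[:,1]<86)];print(" collar",refit(plane(w,lo,.093,st)))
# rack edges
m=((f[:,:,0]>140)&(d>55)).astype(np.uint8)
big=np.zeros((600,560,3),np.uint8)
w2,_=load("w2")
big[:300]=cv2.resize(w2["frame"][20:120,210:397],(560,300),interpolation=2);big[300:]=cv2.resize(f[50:150,200:387],(560,300),interpolation=2)
cv2.imwrite("pics/z.png",big[:,:,::-1])
# wedge
w,st=load("w1");f=w["frame"];print("wedge",f[170,278],f[250,281],f[200,260])
E
python3 m.py
```

```text
hol px [ 96  98 105] [74 75 81] [62 64 68] [162 128  97] [175 176 176]
foot (array([ 0.53839021, -0.01210683]), np.float64(0.05207434241235875), 105)
96 270 309 [ 0.536  -0.0533  0.046 ]
98 270 309 [ 0.5361 -0.0556  0.046 ]
100 271 309 [ 0.5368 -0.0579  0.046 ]
102 275 308 [ 0.5387 -0.0602  0.046 ]
104 279 303 [ 0.5382 -0.0626  0.046 ]
106 280 298 [ 0.5358 -0.0651  0.046 ]
108 280 297 [ 0.5353 -0.0675  0.046 ]
110 281 297 [ 0.536  -0.0698  0.046 ]
tops [117  90  66] [176 129  91] [139 141 142]
hole px ((211.8812713623047, 98.56844329833984), (30.935487747192383, 36.31476593017578), 0.6210076212882996) (array([ 0.45824604, -0.27152828]), np.float64(0.019389355409629314), 60)
stake bbox [260  81] [315 128]
 collar (array([ 0.53909183, -0.27569707]), np.float64(0.02479183121447254), 60)
stake bbox [336  87] [398 134]
 collar (array([ 0.62477623, -0.25971562]), np.float64(0.0440625713868386), 40)
wedge [191 167 131] [173 149 115] [151 118  90]
```

```bash
true
```

```text
(no output)
```

View pics/z.png

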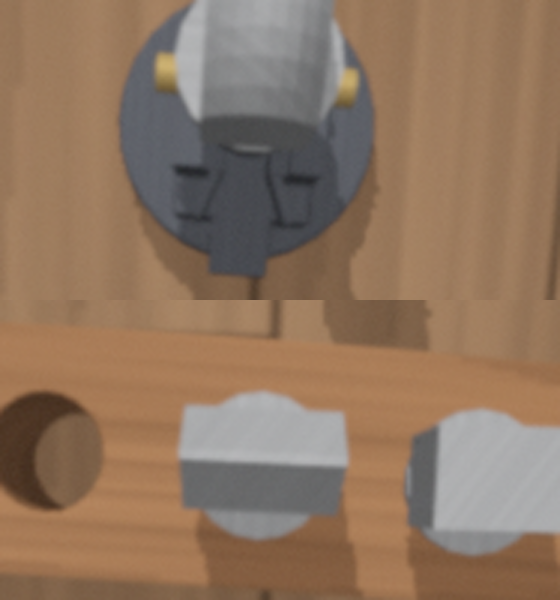

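The zoom shows the foot edges at zoom x 120 to 373, the tongue's −y end between (209,272) and (266,276), and the brass catches at (166,72) and (347,88). The free hole is at (50,450) and the ridge runs (180,460)–(347,466). I'll convert these and the wedge to world coordinates.

```bash
cat > m2.py <<'E'
from h import *
def load(n): return np.load(n+".npy",allow_pickle=True)
w,st=load("w2");Z=lambda p,r0,c0:np.array(p,float)/2.995+[c0,r0]
a=plane(w,Z([[209,272],[266,276]],20,210),.046,st);c=plane(w,Z([[166,72],[347,88]],20,210),.11,st)
n=c[1]-c[0];yc=np.degrees(np.arctan2(n[1],n[0]))+90;n=a[1]-a[0];yt=np.degrees(np.arctan2(n[1],n[0]))+90
print("slot yaw catches,tongue end",yc,yt,"width",np.linalg.norm(n))
y=np.radians(yc);print("axis from tongue",a.mean(0)[:2]+.062*np.array([np.cos(y),np.sin(y)]),"catch mid",c.mean(0))
F=plane(w,Z([[120,125],[373,125]],20,210),.02,st);print("foot",F)
s=np.load("top.npy",allow_pickle=True).item()
for n in("w3",):
    w,st=load(n);b=plane(w,Z([[180,460-300],[347,466-300]],50,200),.162,st);print("ridge",b,np.degrees(np.arctan2(*(b[1]-b[0])[1::-1])))
    h=plane(w,Z([[-8,150],[104,150],[48,91],[48,210]],50,200),.085,st);print("hole",h)
    k=plane(w,Z([[260,90],[260,238],[475,109],[475,254]],50,200),.09,st);print("collars",k)
w,st=load("w1");f=w["frame"].astype(int)
rat=f[:,:,0]/np.maximum(f[:,:,1],1);m=((rat<1.2)&(f[:,:,0]>140)).astype(np.uint8);m[:,:262]=0;m[:,296:]=0;m[:140]=0
ys=[]
for r in (152,153,154,155,156,158,170,180,190,200,250,290):
    x=np.where(m[r])[0]
    if len(x): print(r,x.min(),x.max(),plane(w,[[(x.min()+x.max())/2,r]],.031,st)[0].round(4),plane(w,[[(x.min()+x.max())/2,r]],.012,st)[0].round(4))
to([.5,.3,.3],90)
E
python3 m2.py
```

```text
slot yaw catches,tongue end 87.19385292692871 87.94906211436094 width 0.02355573361873888
axis from tongue [ 0.53944934 -0.0096627 ] catch mid [ 0.5389705  -0.00937181  0.11      ]
foot [[ 0.48497759 -0.01124033  0.02      ]
 [ 0.59226707 -0.00769577  0.02      ]]
ridge [[ 0.51458312 -0.27758399  0.162     ]
 [ 0.56406299 -0.27764678  0.162     ]] -0.07270487078776736
hole [[ 0.43972213 -0.27272227  0.085     ]
 [ 0.48150278 -0.271702    0.085     ]
 [ 0.46090076 -0.25136803  0.085     ]
 [ 0.46036383 -0.29397164  0.085     ]]
collars [[ 0.53848823 -0.24937     0.09      ]
 [ 0.54040999 -0.30175069  0.09      ]
 [ 0.61684364 -0.25292103  0.09      ]
 [ 0.62139189 -0.30469449  0.09      ]]
152 272 280 [0.5067 0.4135 0.031 ] [0.5064 0.4115 0.012 ]
153 271 280 [0.5062 0.4124 0.031 ] [0.5059 0.4104 0.012 ]
154 271 280 [0.5062 0.4113 0.031 ] [0.5059 0.4092 0.012 ]
155 270 281 [0.5062 0.4103 0.031 ] [0.506  0.4081 0.012 ]
156 270 281 [0.5062 0.4092 0.031 ] [0.506 0.407 0.012]
158 270 281 [0.5063 0.407  0.031 ] [0.5061 0.4047 0.012 ]
170 271 281 [0.5072 0.394  0.031 ] [0.507 0.391 0.012]
180 271 282 [0.508 0.383 0.031] [0.5079 0.3794 0.012 ]
190 272 282 [0.5089 0.3718 0.031 ] [0.5088 0.3676 0.012 ]
200 272 282 [0.5092 0.3604 0.031 ] [0.5091 0.3556 0.012 ]
250 275 284 [0.5138 0.3004 0.031 ] [0.514  0.2923 0.012 ]
290 277 286 [0.5178 0.248  0.031 ] [0.5182 0.2371 0.012 ]
t 4.85 pos [ 0.5367 -0.3584  0.3184] shift [ 0.6592 -0.0149  0.02  ] turn [ 0.    -0.002  0.033] q [ 0.45  0.64  0.12  1.4  -0.08  1.1   0.62] F [ 0.3 -0.1  0.2]
```

```bash

python3 -m jog '[[[0.061,0,0,0,0,0],[0.061,0,0,0,0,0],[0.061,0,0,0,0,0],[0.061,0,0,0,0,0],[0.061,0,0,0,0,0],[0.061,0,0,0,0,0],[0.061,0,0,0,0,0],[0.061,0,0.03,0,0,0],[0.061,0,0.04,0,0,0],[0.061,0,0.05,0,0,0],[0.061,0,0.05,0,0,-0.037],[0.061,-0.003,0.04,0,0,0]]]' 0.06
python3 -m jog '[[[0,0,0,0,0,0],[0,0,0,0,0,0]]]'
python3 - <<'E'
from h import *
to([.509,.374,.004],94)
E
```

```text
clock: 6.35
tool_pos: [0.5093, 0.3254, 0.1423]
eef_rot: [0.682, 0.731, 0.0, -0.001]
contact_force: [1.5, 1.0, 1.0]
opening: 0.679
finger_force: 0.0
clock: 6.6
tool_pos: [0.5101, 0.3231, 0.1436]
eef_rot: [0.682, 0.731, -0.0, -0.0]
contact_force: [0.3, -0.5, 0.1]
opening: 0.68
finger_force: 0.0
t 6.6 pos [0.5101 0.3231 0.1436] shift [0.0509 0.0024 0.1396] turn [-0.     0.    -0.001] q [-0.69  0.79  0.09  1.73 -0.11  0.64 -0.47] F [ 0.3 -0.5  0.1]
```

```bash

python3 -m jog '[[[0.025,0.0024,0.01,0,0,0],[0.026,0,0.04,0,0,0],[0,0,0.04,0,0,0],[0,0,0.03,0,0,0],[0,0,0.015,0,0,0],[0,0,0.0045,0,0,0],[0,0,0,0,0,0]]]'
python3 -m jog '[[[0,0,0,0,0,0],[0,0,0,0,0,0],[0,0,0,0,0,0],[0,0,0,0,0,0]]]' 0 50
python3 - <<'E'
from h import *
to([.509,.374,.004],94)
E
```

```text
clock: 7.48
tool_pos: [0.5111, 0.3734, 0.005]
eef_rot: [0.684, 0.73, 0.001, 0.0]
contact_force: [0.2, -0.6, 0.4]
opening: 0.681
finger_force: 0.0
clock: 7.98
tool_pos: [0.5103, 0.3733, 0.004]
eef_rot: [0.683, 0.73, 0.0, -0.0]
contact_force: [-0.6, -0.6, 0.9]
opening: 0.25
finger_force: 0.0
t 7.97 pos [0.5103 0.3733 0.004 ] shift [ 0.0008 -0.0013  0.    ] turn [ 0.    -0.    -0.004] q [-0.74  1.03  0.07  1.67 -0.14  0.45 -0.52] F [-0.6 -0.6  0.9]
```

```bash

python3 -m jog '[[[0,0,0,0,0,0],[0,0,0,0,0,0],[0,0,0,0,0,0],[0,0,-0.015,0,0,0],[0,0,-0.03,0,0,0],[0,0,-0.03,0,0,0],[0,0,0,0,0,0]]]'
python3 s.py w4; python3 - <<'E'
from h import *
to([.5503,.2302,.058],87.3);print(get_state()["opening"]*88)
w,st=np.load("w4.npy",allow_pickle=True);f=w["frame"].astype(int)
rat=f[:,:,0]/np.maximum(f[:,:,1],1);m=((rat<1.2)&(f[:,:,0]>130)).astype(np.uint8);m[:,:240]=0;m[:,320:]=0
for r in range(130,340,12):
    x=np.where(m[r])[0]
    if len(x):print(r,x.min(),x.max(),len(x))
print(proj(w,[[0,0,0]],dict(tool_pos=np.zeros(3),eef_rot=[0,0,0,1])),proj(w,[[.0375,0,-.027],[.0375,0,.0]],dict(tool_pos=np.zeros(3),eef_rot=[0,0,0,1])))
E
```

```text
clock: 8.85
tool_pos: [0.5121, 0.3744, 0.0819]
eef_rot: [0.683, 0.73, 0.003, 0.0]
contact_force: [0.4, -1.3, -1.5]
opening: 0.131
finger_force: 50.0
t 8.9 pos [0.511  0.3738 0.0803] shift [-0.1459  0.0297  0.0221] turn [ 0.002 -0.002  0.113] q [-0.75  0.91  0.09  1.66 -0.13  0.57 -0.52] F [-0.5  0.4 -1.4]
11.649656867975677
190 268 293 26
202 266 296 31
214 265 296 32
226 265 296 32
238 265 296 32
250 266 296 31
262 266 295 30
274 266 295 30
286 266 295 30
298 267 295 29
[[282.73331084 265.51269705]] [[283.29600494 205.76322256]
 [282.87184593 190.18995241]]
```

```bash

python3 -m jog '[[[0,0,0,0,0,0.113],[-0.025,0.01,0,0,0,0],[-0.03,0.01,0,0,0,0],[-0.03,0.01,0,0,0,0],[-0.03,0.01,0,0,0,0],[-0.0266,0.006,0.01,0,0,0],[0,0,0.012,0,0,0],[0,0,0,0,0,0],[0,0,0,0,0,0]]]'
python3 - <<'E'
from h import *
to([.5503,.2302,.055],87.3)
s=snapshot("scene");t=snapshot("top")
a=s["frame"][170:300,180:355];b=t["frame"][170:230,220:380]
cv2.imwrite("pics/c2.png",np.vstack([cv2.resize(a,(560,416),interpolation=2),np.pad(cv2.resize(b,(480,180),interpolation=2),((0,0),(0,80),(0,0)))])[:,:,::-1])
E
```

```text
clock: 10.02
tool_pos: [0.549, 0.2317, 0.0566]
eef_rot: [0.723, 0.691, 0.0, -0.001]
contact_force: [0.2, 0.7, -1.0]
opening: 0.133
finger_force: 50.0
t 10.03 pos [0.549  0.2317 0.0566] shift [-0.0014  0.0014  0.0016] turn [-0.001 -0.001  0.003] q [-0.51  0.91  0.07  1.79 -0.12  0.45 -0.41] F [ 0.2  0.7 -1. ]
```

View pics/c2.png

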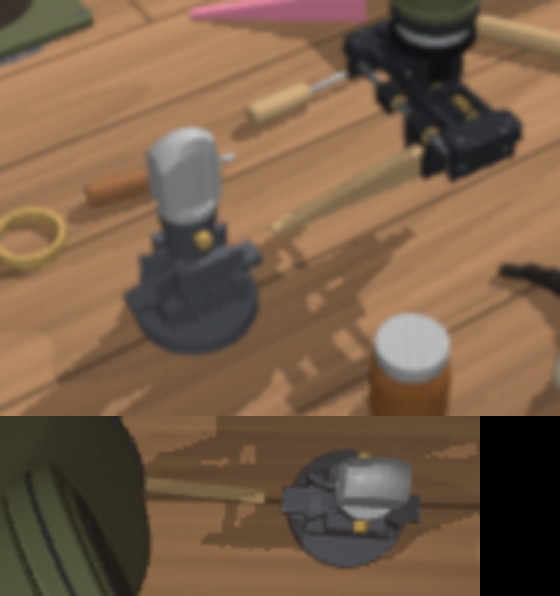

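The wedge tip (top crop 262,498) points straight at the tongue (285,500). I'm pushing it in.

```bash

python3 -m jog '[[[-0.015,0.0014,0.004,0,0,0],[-0.02,0,0,0,0,0],[-0.02,0,0,0,0,0],[-0.015,0,0,0,0,0],[-0.015,0,0.0015,0,0,0],[0,0,0,0,0,0]]]'
python3 - <<'E'
from h import *
D=.09; to([.539+.0471*D,-.0095+.9989*D,.05],87.3)
E
```

```text
clock: 10.88
tool_pos: [0.547, 0.1428, 0.0513]
eef_rot: [0.724, 0.689, -0.0, 0.0]
contact_force: [0.5, 0.4, -1.1]
opening: 0.135
finger_force: 50.0
t 10.88 pos [0.547  0.1428 0.0513] shift [-0.0625 -0.0007  0.0014] turn [-0.     0.001 -0.002] q [-0.36  0.9   0.04  1.88 -0.09  0.37 -0.3 ] F [ 0.5  0.4 -1.1]
```

```bash

python3 -m jog '[[[-0.012,0,0.001,0,0,0],[-0.01,0,0.0005,0,0,0],[-0.008,0,0,0,0,0],[-0.008,0,0,0,0,0],[0,0,0,0,0,0]]]' - 60
python3 -m jog '[[[-0.007,0,0,0,0,0],[-0.007,0,0,0,0,0],[0,0,0,0,0,0]]]'
python3 - <<'E'
from h import *
D=.09; to([.539+.0471*D,-.0095+.9989*D,.05],87.3)
E
```

```text
clock: 11.5
tool_pos: [0.5454, 0.1073, 0.0498]
eef_rot: [0.723, 0.691, 0.001, -0.0]
contact_force: [-0.3, 3.9, -2.4]
opening: 0.132
finger_force: 60.0
clock: 11.88
tool_pos: [0.5451, 0.0955, 0.0499]
eef_rot: [0.723, 0.691, 0.002, -0.001]
contact_force: [1.0, 6.2, -3.3]
opening: 0.129
finger_force: 60.0
t 11.88 pos [0.5451 0.0955 0.0499] shift [-0.0152 -0.0012 -0.0002] turn [ 0.001 -0.004  0.003] q [-0.27  0.89  0.02  1.92 -0.06  0.33 -0.24] F [ 1.   6.2 -3.3]
```

```bash

python3 -m jog '[[[-0.006,0,0,0,0,0],[-0.006,0,0,0,0,0],[-0.005,0,0,0,0,0],[0,0,0,0,0,0],[0,0,0,0,0,0],[0,0,0,0,0,0]]]'
python3 - <<'E'
from h import *
D=.09; to([.539+.0471*D,-.0095+.9989*D,.05],87.3)
s=snapshot("scene");t=snapshot("top")
print(proj(t,[[.539,-.0095,.21],[.535,-.083,.046]])-[220,170],proj(s,[[.539,-.0095,.207],[.539,-.0095,.217],[.5354,-.084,.048]])-[180,170])
a=s["frame"][170:300,180:355];b=t["frame"][170:230,220:380]
cv2.imwrite("pics/c3.png",np.vstack([cv2.resize(a,(560,416),interpolation=2),np.pad(cv2.resize(b,(480,180),interpolation=2),((0,0),(0,80),(0,0)))])[:,:,::-1])
E
```

```text
clock: 12.62
tool_pos: [0.5436, 0.0751, 0.0498]
eef_rot: [0.724, 0.69, -0.0, 0.0]
contact_force: [-0.1, 0.1, -0.3]
opening: 0.131
finger_force: 60.0
t 12.62 pos [0.5436 0.0751 0.0498] shift [ 0.0053 -0.0006 -0.0002] turn [-0.     0.001 -0.   ] q [-0.23  0.89  0.02  1.93 -0.05  0.32 -0.22] F [-0.1  0.1 -0.3]
[[126.8398847   19.22491033]
 [143.80782319  31.11444513]] [[56.20368614 41.29698544]
 [55.91763379 38.29864699]
 [35.56609788 94.72896165]]
```

View pics/c3.png

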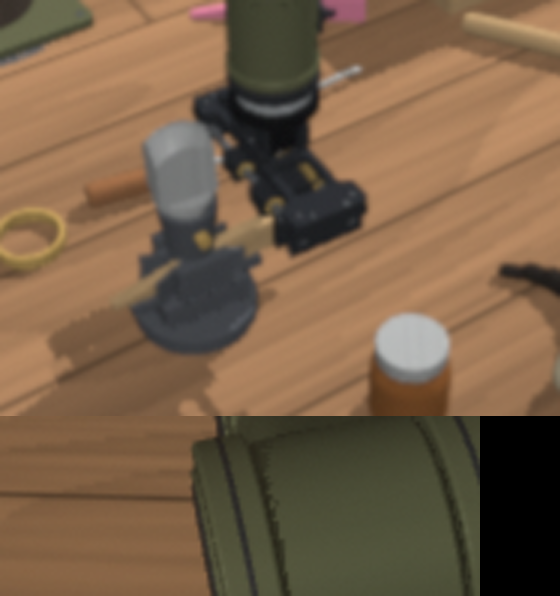

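The stake has risen loose: its top moved from zoom row 127 to 120, the wedge tip shows at (115,305) and the force dropped to zero. I'll let go of the wedge and move above the stake.

```bash

python3 -m jog '[[[0,0,0,0,0,0],[0,0,0,0,0,0],[0,0,0,0,0,0],[0,0,-0.03,0,0,0],[0.02,0,-0.05,0,0,0],[0.02,0,-0.06,0,0,0],[0,0,-0.06,0,0,0],[-0.02,0,-0.04,0,0,0],[-0.04,0,0,0,0,0],[-0.04,0,0,0,0,0],[-0.025,0,0,0,0,0],[0,0,0,0,0,0]]]' 0.08 
python3 - <<'E'
from h import *
to([.539,-.0095,.166],87.3)
E
```

```text
clock: 14.22
tool_pos: [0.5394, -0.0117, 0.2892]
eef_rot: [0.725, 0.689, -0.0, 0.0]
contact_force: [-0.0, 1.6, -0.3]
opening: 0.91
finger_force: 0.0
t 14.22 pos [ 0.5394 -0.0117  0.2892] shift [ 0.0023 -0.0005  0.1232] turn [-0.     0.001 -0.004] q [-0.11  0.51  0.07  1.77 -0.05  0.86 -0.07] F [-0.   1.6 -0.3]
```

```bash

python3 -m jog '[[[0.002,0,0.04,0,0,0],[0,0,0.04,0,0,0],[0,0,0.03,0,0,0],[0,0,0.013,0,0,0],[0,0,0,0,0,0]]]'
python3 -m jog '[[[0,0,0,0,0,0],[0,0,0,0,0,0],[0,0,0,0,0,0],[0,0,0,0,0,0],[0,0,0,0,0,0],[0,0,0,0,0,0],[0,0,0,0,0,0],[0,0,0,0,0,0]]]' 0.0 35
python3 - <<'E'
from h import *
to([.539,-.0095,.166],87.3);print(get_state()["opening"]*88)
E
```

```text
clock: 14.85
tool_pos: [0.5397, -0.0063, 0.1658]
eef_rot: [0.723, 0.691, -0.0, -0.001]
contact_force: [-0.7, -0.9, 0.6]
opening: 0.906
finger_force: 0.0
clock: 15.85
tool_pos: [0.5399, -0.0074, 0.1662]
eef_rot: [0.724, 0.69, 0.0, -0.0]
contact_force: [0.3, -0.6, 1.1]
opening: 0.364
finger_force: 33.9
t 15.85 pos [ 0.5399 -0.0074  0.1662] shift [-0.0022 -0.0008  0.0002] turn [ 0. -0.  0.] q [-0.1   0.68  0.05  1.9  -0.06  0.56 -0.06] F [ 0.3 -0.6  1.1]
32.052305298283414
```

```bash

python3 -m jog '[[[0,0,-0.005,0,0,0],[0,0,-0.01,0,0,0],[0,0,-0.02,0,0,0],[0,0,-0.03,0,0,0],[0,0,-0.035,0,0,0],[0,0,-0.03,0,0,0],[0,0,0,0,0,0]]]'
python3 - <<'E'
from h import *
to([.4605,-.2725,.296],0);print(get_state()["opening"]*88)
E
```

```text
clock: 16.73
tool_pos: [0.5409, -0.0074, 0.2985]
eef_rot: [0.724, 0.69, 0.002, 0.002]
contact_force: [0.2, -0.1, -3.7]
opening: 0.359
finger_force: 34.5
t 16.73 pos [ 0.5409 -0.0074  0.2985] shift [-0.2686 -0.0678  0.002 ] turn [ 0.003 -0.004  1.524] q [-0.12  0.5   0.07  1.76 -0.05  0.88 -0.07] F [ 0.2 -0.1 -3.7]
31.572366228994493
```

```bash

python3 -m jog '[[[-0.025,-0.007,0,0,0,0],[-0.035,-0.009,0,0,0,0],[-0.035,-0.009,0,0,0,0],[-0.035,-0.009,0,0,0,0],[-0.035,-0.009,0,0,0,0],[-0.035,-0.009,0,0,0,0],[-0.035,-0.009,0,0,0,0],[-0.034,-0.007,0,0,0,0]]]'
python3 -m jog '[[[0,0,0,0,0,0.12],[0,0,0,0,0,0.17],[0,0,0,0,0,0.17],[0,0,0,0,0,0.17],[0,0,0,0,0,0.17],[0,0,0,0,0,0.17],[0,0,0,0,0,0.17],[0,0,0,0,0,0.17],[0,0,0,0,0,0.17],[0,0,0,0,0,0.044],[0,0,0,0,0,0]]]'
python3 - <<'E'
from h import *
to([.4605,-.2725,.2],0);print(get_state()["opening"]*88)
E
```

```text
clock: 17.73
tool_pos: [0.4576, -0.2733, 0.2946]
eef_rot: [0.724, 0.69, -0.001, -0.002]
contact_force: [-0.5, 0.5, -3.7]
opening: 0.364
finger_force: 34.7
clock: 19.1
tool_pos: [0.4589, -0.2724, 0.2954]
eef_rot: [1.0, 0.001, -0.001, -0.0]
contact_force: [0.0, -0.3, -2.6]
opening: 0.359
finger_force: 34.7
t 19.1 pos [ 0.4589 -0.2724  0.2954] shift [0.0018 0.0002 0.0954] turn [-0.001  0.002  0.002] q [ 0.13  0.54  0.53  1.79 -0.34  0.9  -0.76] F [ 0.  -0.3 -2.6]
31.59606903691184
```

```bash

python3 -m jog '[[[0.0036,0,0.02,0,0,0],[0,0,0.035,0,0,0],[0,0,0.035,0,0,0],[0,0,0.025,0,0,0],[0,0,0.02,0,0,0],[0,0,0.015,0,0,0],[0,0,0.01,0,0,0],[0,0,0.01,0,0,0],[0,0,0,0,0,0]]]'
python3 - <<'E'
from h import *
to([.4625,-.2725,.11],0);print(get_state()["opening"]*88)
E
```

```text
clock: 20.23
tool_pos: [0.4627, -0.2727, 0.1257]
eef_rot: [1.0, -0.0, -0.0, -0.0]
contact_force: [-0.5, 0.5, -3.9]
opening: 0.357
finger_force: 34.7
t 20.23 pos [ 0.4627 -0.2727  0.1257] shift [-0.0002 -0.0002  0.0157] turn [-0.001  0.001 -0.   ] q [ 0.25  0.78  0.34  1.95 -0.51  0.5  -0.62] F [-0.5  0.5 -3.9]
31.401737649154672
```

```bash

python3 -m jog '[[[0,0,0.006,0,0,0],[0,0,0.005,0,0,0],[0,0,0.003,0,0,0],[0,0,0.002,0,0,0],[0,0,0,0,0,0]]]'
python3 -m jog '[[[0,0,0.001,0,0,0],[0,0,0.001,0,0,0],[0,0,0,0,0,0]]]'
```

```text
clock: 20.85
tool_pos: [0.4629, -0.2729, 0.1102]
eef_rot: [1.0, -0.0, 0.0, -0.0]
contact_force: [-0.4, 0.2, -2.8]
opening: 0.364
finger_force: 34.7
clock: 21.22
tool_pos: [0.4637, -0.2726, 0.1094]
eef_rot: [1.0, -0.0, 0.001, -0.0]
contact_force: [-0.2, 3.2, 9.4]
opening: 0.359
finger_force: 35.0
```

```bash

python3 -m jog '[[[0,0,-0.001,0,0,0],[0,0,0,0,0,0],[0,0,0,0,0,0],[0,0,-0.02,0,0,0],[0,0,-0.05,0,0,0],[0,0,-0.05,0,0,0],[0,0,-0.05,0,0,0],[0,0,0,0,0,0]]]' 0.06
python3 - <<'E'
from h import *
to([.5503,.0771,.3],87.3)
s=snapshot("scene");t=snapshot("top")
a=s["frame"][190:350,110:270];b=t["frame"][140:260,300:480]
cv2.imwrite("pics/c4.png",np.hstack([cv2.resize(a,(400,400),interpolation=2),np.pad(cv2.resize(b,(400,267),interpolation=2),((0,133),(0,0),(0,0)))])[:,:,::-1])
E
```

```text
clock: 22.22
tool_pos: [0.4646, -0.2746, 0.2826]
eef_rot: [1.0, -0.0, 0.003, 0.002]
contact_force: [-0.6, -0.4, -0.0]
opening: 0.681
finger_force: 0.0
t 22.23 pos [ 0.4646 -0.2746  0.2826] shift [ 0.0857 -0.3517 -0.0183] turn [ 0.008 -0.002 -1.524] q [ 0.13  0.57  0.53  1.8  -0.36  0.87 -0.75] F [-0.6 -0.4 -0. ]
```

View pics/c4.png

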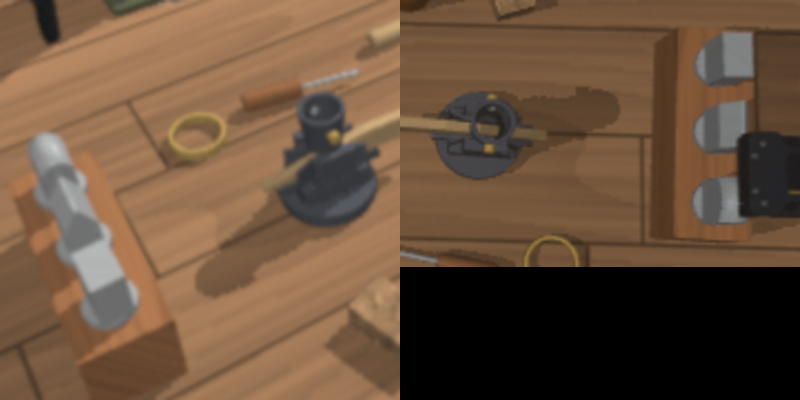

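The domed stake stands in the free place (left crop 50,160) and the wedge is still in the slot. I'm going back to the wedge.

```bash

python3 -m jog '[[[0.01,-0.045,0,0,0,0],[0.01,-0.045,0,0,0,0],[0.01,-0.045,0,0,0,0],[0.01,-0.045,0,0,0,0],[0.01,-0.045,0,0,0,0],[0.01,-0.045,0,0,0,0],[0.01,-0.045,0,0,0,0],[0.01,-0.045,0,0,0,0]]]'
python3 -m jog '[[[0,0,0,0,0,-0.17],[0,0,0,0,0,-0.17],[0,0,0,0,0,-0.17],[0,0,0,0,0,-0.17],[0,0,0,0,0,-0.17],[0,0,0,0,0,-0.17],[0,0,0,0,0,-0.17],[0,0,0,0,0,-0.17],[0,0,0,0,0,-0.164],[0,0,0,0,0,0],[0,0,0,0,0,0]]]'
python3 s.py w5
python3 - <<'E'
from h import *
to([.5437,.0771,.05],87.3)
E
```

```text
clock: 23.32
tool_pos: [0.542, 0.0886, 0.2772]
eef_rot: [1.0, -0.0, -0.002, 0.0]
contact_force: [0.5, 0.5, -0.5]
opening: 0.682
finger_force: 0.0
clock: 24.7
tool_pos: [0.5424, 0.087, 0.2782]
eef_rot: [0.724, 0.689, -0.001, -0.001]
contact_force: [0.3, 0.7, -0.3]
opening: 0.682
finger_force: 0.0
t 24.75 pos [0.5426 0.087  0.2784] shift [-0.0098  0.0019  0.2284] turn [-0.001  0.    -0.002] q [-0.31  0.54  0.12  1.75 -0.08  0.85 -0.21] F [ 0.7 -0.7 -0.1]
```

```bash

python3 -m jog '[[[-0.006,0.0015,0.04,0,0,0],[0,0,0.05,0,0,0],[0,0,0.05,0,0,0],[0,0,0.04,0,0,0],[0,0,0.03,0,0,0],[0,0,0.015,0,0,0],[0,0,0.0025,0,0,0],[0,0,0,0,0,0]]]'
python3 -m jog '[[[0,0,0,0,0,0],[0,0,0,0,0,0],[0,0,0,0,0,0],[0,0,0,0,0,0],[0,0,0,0,0,0],[0,0,0,0,0,0],[0,0,0,0,0,0]]]' 0 60
python3 - <<'E'
from h import *
to([.5503,.2602,.05],87.3);print(get_state()["opening"]*88)
E
```

```text
clock: 25.75
tool_pos: [0.5449, 0.0812, 0.0525]
eef_rot: [0.724, 0.69, 0.001, 0.0]
contact_force: [-0.8, 0.6, -0.2]
opening: 0.679
finger_force: 0.0
clock: 26.62
tool_pos: [0.5442, 0.081, 0.0517]
eef_rot: [0.724, 0.69, 0.0, -0.0]
contact_force: [-0.1, -0.4, -0.1]
opening: 0.129
finger_force: 60.0
t 26.62 pos [0.5442 0.081  0.0517] shift [ 0.1792 -0.0023  0.0017] turn [-0. -0.  0.] q [-0.26  0.89  0.05  1.93 -0.11  0.33 -0.17] F [-0.1 -0.4 -0.1]
11.392446861139781
```

```bash

python3 -m jog '[[[0.01,0,-0.0005,0,0,0],[0.015,0,0,0,0,0],[0.02,0,0,0,0,0],[0.025,0,0,0,0,0],[0.03,0,0,0,0,0],[0.03,0,0,0,0,0],[0.03,0,0,0,0,0],[0.03,0,0,0,0,0],[0.015,0,0.01,0,0,0],[0,0,0.015,0,0,0],[0,0,0,0,0,0]]]'
python3 - <<'E'
from h import *
to([.5525,.285,.006],87.3)
E
```

```text
clock: 28.0
tool_pos: [0.5525, 0.2834, 0.0252]
eef_rot: [0.724, 0.69, -0.002, -0.0]
contact_force: [-0.1, -0.6, -0.5]
opening: 0.133
finger_force: 60.0
t 28.0 pos [0.5525 0.2834 0.0252] shift [0.0017 0.     0.0192] turn [-0.003  0.003 -0.001] q [-0.61  0.99  0.11  1.71 -0.21  0.47 -0.41] F [-0.1 -0.6 -0.5]
```

```bash

python3 -m jog '[[[0,0,0.01,0,0,0],[0,0,0.006,0,0,0],[0,0,0.002,0,0,0],[0,0,0.001,0,0,0],[0,0,0,0,0,0]]]'
python3 -m jog '[[[0,0,0,0,0,0],[0,0,0,0,0,0],[0,0,0,0,0,0],[0,0,-0.03,0,0,0],[0,0,-0.05,0,0,0],[0,0,-0.06,0,0,0],[0,0,-0.06,0,0,0],[0,0,-0.06,0,0,0],[0,0,0,0,0,0]]]' 0.07 35
python3 - <<'E'
from h import *
to([.5395,-.2755,.28],0)
w=snapshot("top");f=w["frame"].astype(int)
rat=f[:,:,0]/np.maximum(f[:,:,1],1);m=((rat<1.2)&(f[:,:,0]>100)&(f[:,:,0]-f[:,:,2]>25)).astype(np.uint8)
n,l,s,c=cv2.connectedComponentsWithStats(m)
for i in range(1,n):
    if s[i][4]>60 and s[i][3]<20:print(s[i],plane(w,c[i:i+1],.01))
E
```

```text
clock: 28.62
tool_pos: [0.5539, 0.2859, 0.0083]
eef_rot: [0.724, 0.69, 0.0, 0.0]
contact_force: [0.2, -0.6, -1.1]
opening: 0.133
finger_force: 60.0
clock: 29.75
tool_pos: [0.5568, 0.2869, 0.2737]
eef_rot: [0.724, 0.69, 0.005, 0.001]
contact_force: [0.7, -1.6, -1.1]
opening: 0.792
finger_force: 0.0
t 29.75 pos [0.5568 0.2869 0.2737] shift [-0.5625  0.0094 -0.0095] turn [ 0.003 -0.012  1.523] q [-0.66  0.65  0.21  1.54 -0.15  0.95 -0.46] F [ 0.7 -1.6 -1.1]
[114 340  20  18 170] [[0.11879766 0.55532204 0.01      ]]
```

```bash

python3 -m jog '[[[-0.047,0.001,0,0,0,0],[-0.047,0.001,0,0,0,0],[-0.047,0.001,0,0,0,0],[-0.047,0.001,0,0,0,0],[-0.047,0.001,0,0,0,0],[-0.047,0.001,0,0,0,0],[-0.047,0.001,0,0,0,0],[-0.047,0.001,0,0,0,0],[-0.047,0.001,0,0,0,0],[-0.047,0,0,0,0,0],[-0.047,0,0,0,0,0],[-0.045,0,0,0,0,0]]]'
python3 -m jog '[[[0,0,0,0,0,0.17],[0,0,0,0,0,0.17],[0,0,0,0,0,0.17],[0,0,0,0,0,0.17],[0,0,0,0,0,0.17],[0,0,0,0,0,0.17],[0,0,0,0,0,0.17],[0,0,0,0,0,0.17],[0,0,0,0,0,0.163],[0,0,0,0,0,0],[0,0,0,0,0,0]]]'
python3 - <<'E'
from h import *
to([.5395,-.2755,.109],0)
w=snapshot("top");f=w["frame"].astype(int)
rat=f[:,:,0]/np.maximum(f[:,:,1],1);m=((rat<1.22)&(f[:,:,0]>100)&(f[:,:,0]-f[:,:,2]>25)).astype(np.uint8)
n,l,s,c=cv2.connectedComponentsWithStats(m)
for i in range(1,n):
    if s[i][4]>60 and 190<c[i][1]<225:print(s[i],plane(w,[[s[i][0],c[i][1]],[s[i][0]+s[i][2],c[i][1]]],.015))
cv2.imwrite("pics/t6.png",np.hstack([cv2.resize(w["frame"][170:240,170:320],(600,280),interpolation=2)])[:,:,::-1])
E
```

```text
clock: 31.3
tool_pos: [0.5351, -0.2769, 0.266]
eef_rot: [0.724, 0.69, -0.001, -0.002]
contact_force: [0.7, -0.9, 0.7]
opening: 0.793
finger_force: 0.0
clock: 32.67
tool_pos: [0.5359, -0.2756, 0.2671]
eef_rot: [1.0, 0.002, -0.001, -0.0]
contact_force: [0.5, 0.3, 0.0]
opening: 0.795
finger_force: 0.0
t 32.67 pos [ 0.5359 -0.2756  0.2671] shift [0.0039 0.     0.1581] turn [-0.001  0.002  0.003] q [ 0.07  0.7   0.6   1.62 -0.46  0.97 -0.74] F [0.5 0.3 0. ]
[114 186  17  14  67] [[0.54688931 0.60774036 0.015     ]
 [0.54817885 0.5603492  0.015     ]]
[132 205  21  36 109] [[0.45742671 0.55124587 0.015     ]
 [0.458993   0.49322117 0.015     ]]
```

View pics/t6.png

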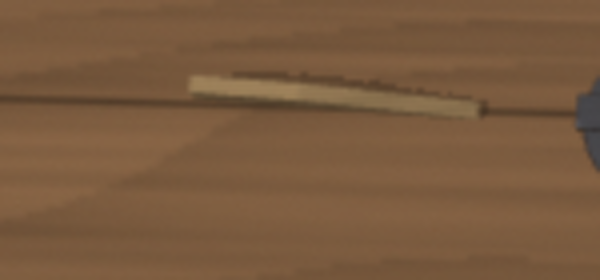

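The wedge lies on the bench, (190,85) to (482,110) in the crop, clear of the holder. Next is the ridged stake.

```bash

python3 -m jog '[[[0.0038,0,0.03,0,0,0],[0,0,0.04,0,0,0],[0,0,0.04,0,0,0],[0,0,0.03,0,0,0],[0,0,0.017,0,0,0],[0,0,0,0,0,0]]]'
python3 -m jog '[[[0,0,0,0,0,0],[0,0,0,0,0,0],[0,0,0,0,0,0],[0,0,0,0,0,0],[0,0,0,0,0,0],[0,0,0,0,0,0],[0,0,0,0,0,0]]]' 0.0 40
python3 - <<'E'
from h import *
to([.5395,-.2755,.109],0);print(get_state()["opening"]*88)
E
```

```text
clock: 33.48
tool_pos: [0.5397, -0.2757, 0.1104]
eef_rot: [1.0, 0.001, -0.001, -0.001]
contact_force: [-0.5, -0.4, 0.0]
opening: 0.798
finger_force: 0.0
clock: 34.35
tool_pos: [0.5404, -0.2759, 0.1115]
eef_rot: [1.0, 0.0, 0.0, -0.0]
contact_force: [-1.4, 1.1, 6.0]
opening: 0.36
finger_force: 40.0
t 34.35 pos [ 0.5404 -0.2759  0.1115] shift [-0.0009 -0.0004  0.0025] turn [-0.    -0.     0.001] q [ 0.15  0.89  0.46  1.75 -0.6   0.65 -0.62] F [-1.4  1.1  6. ]
31.646971071017706
```

```bash

python3 -m jog '[[[0,0,-0.005,0,0,0],[0,0,-0.015,0,0,0],[0,0,-0.03,0,0,0],[0,0,-0.04,0,0,0],[0,0,-0.04,0,0,0],[0,0,-0.04,0,0,0],[0,0,-0.03,0,0,0],[0,0,0,0,0,0],[0,0,0,0,0,0]]]'
python3 - <<'E'
from h import *
to([.539,-.0095,.29],42);print(get_state()["opening"]*88)
s=snapshot("scene");np.save("sc7.npy",s,allow_pickle=True);cv2.imwrite("pics/s7.png",np.hstack([cv2.resize(s["frame"][170:350,90:270],(600,600),interpolation=2)])[:,:,::-1])
E
```

```text
clock: 35.48
tool_pos: [0.5394, -0.2751, 0.3097]
eef_rot: [1.0, 0.0, -0.001, -0.001]
contact_force: [-0.5, 1.0, -5.1]
opening: 0.36
finger_force: 40.0
t 35.48 pos [ 0.5394 -0.2751  0.3097] shift [-1.000e-04 -2.656e-01  2.020e-02] turn [-0.003  0.002 -0.732] q [ 0.05  0.66  0.64  1.56 -0.43  1.07 -0.77] F [-0.5  1.  -5.1]
31.67968182557458
```

View pics/s7.png

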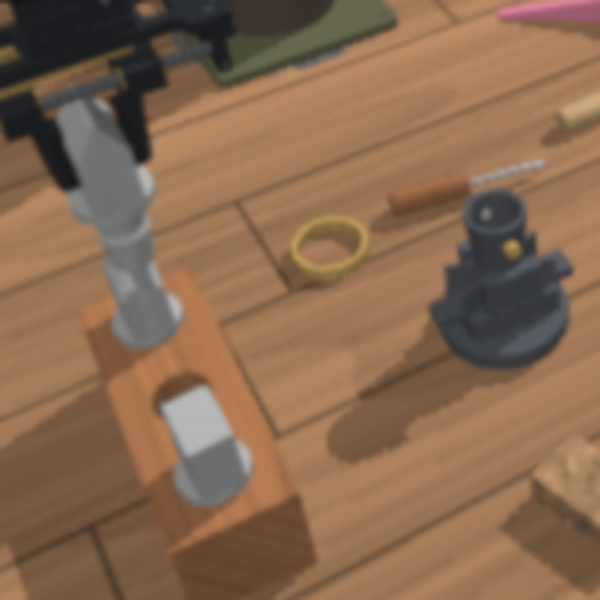

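The ridged stake is held upright and the rack's middle hole is empty. I'm carrying it to the holder.

```bash

python3 -m jog '[[[0,-0.025,0,0,0,0],[0,-0.035,0,0,0,0],[0,-0.035,0,0,0,0],[0,-0.035,0,0,0,0],[0,-0.035,0,0,0,0],[0,-0.035,0,0,0,0],[0,-0.035,0,0,0,0],[0,-0.03,0,0,0,0]]]'
python3 -m jog '[[[0,0,0,0,0,-0.12],[0,0,0,0,0,-0.17],[0,0,0,0,0,-0.17],[0,0,0,0,0,-0.17],[0,0,0,0,0,-0.1],[0,0,0,0,0,0],[0,0,0,0,0,0]]]'
python3 - <<'E'
from h import *
to([.539,-.0095,.25],42);print(get_state()["opening"]*88)
E
```

```text
clock: 36.52
tool_pos: [0.539, -0.0091, 0.3096]
eef_rot: [1.0, 0.001, -0.002, -0.0]
contact_force: [0.6, 0.3, -4.8]
opening: 0.359
finger_force: 40.0
clock: 37.4
tool_pos: [0.5396, -0.011, 0.3104]
eef_rot: [0.934, 0.356, -0.001, -0.0]
contact_force: [-0.0, -0.2, -5.0]
opening: 0.358
finger_force: 40.0
t 37.4 pos [ 0.5396 -0.011   0.3104] shift [ 0.0007 -0.0014  0.0604] turn [-0.001  0.001 -0.004] q [-0.35  0.53  0.47  1.75 -0.29  0.94 -0.61] F [-0.  -0.2 -5. ]
31.517571828034654
```

```bash

python3 -m jog '[[[0.0007,-0.0014,0.02,0,0,0],[0,0,0.03,0,0,0],[0,0,0.02,0,0,0],[0,0,0.012,0,0,0],[0,0,0.01,0,0,0],[0,0,0.01,0,0,0],[0,0,0.01,0,0,0],[0,0,0.01,0,0,0],[0,0,0.006,0,0,0],[0,0,0,0,0,0]]]'
python3 - <<'E'
from h import *
to([.539,-.0095,.1725],42);print(get_state()["opening"]*88)
E
```

```text
clock: 38.65
tool_pos: [0.5397, -0.0095, 0.1828]
eef_rot: [0.934, 0.357, -0.0, -0.0]
contact_force: [0.1, 0.7, -4.1]
opening: 0.362
finger_force: 40.0
t 38.65 pos [ 0.5397 -0.0095  0.1828] shift [-0.0005 -0.0004  0.0103] turn [-0.     0.    -0.002] q [-0.28  0.69  0.36  1.9  -0.4   0.63 -0.51] F [ 0.1  0.7 -4.1]
31.857774506710847
```

```bash

python3 -m jog '[[[0,0,0.004,0,0,0],[0,0,0.003,0,0,0],[0,0,0.002,0,0,0],[0,0,0.001,0,0,0],[0,0,0,0,0,0]]]'
python3 -m jog '[[[0,0,0.001,0,0,0],[0,0,0.001,0,0,0],[0,0,0,0,0,0]]]'
```

```text
clock: 39.28
tool_pos: [0.5397, -0.0095, 0.173]
eef_rot: [0.934, 0.357, 0.0, 0.0]
contact_force: [1.3, -0.4, -5.9]
opening: 0.358
finger_force: 40.0
clock: 39.65
tool_pos: [0.5399, -0.0095, 0.1722]
eef_rot: [0.934, 0.357, 0.001, -0.0]
contact_force: [-2.1, -0.4, 8.8]
opening: 0.358
finger_force: 40.0
```

The tang stopped on the cheeks at TCP z 0.172 m, as predicted. Now I push lightly and twist.

```bash

python3 -m jog '[[[0,0,0.0005,0,0,-0.13],[0,0,0,0,0,-0.13],[0,0,0,0,0,-0.13],[0,0,0,0,0,-0.13],[0,0,0,0,0,-0.13],[0,0,0,0,0,-0.14],[0,0,0,0,0,0]]]' - 55
python3 -m jog '[[[0,0,0.003,0,0,0],[0,0,0.003,0,0,0],[0,0,0.003,0,0,0],[0,0,0.002,0,0,0],[0,0,0,0,0,0]]]'
python3 - <<'E'
from h import *
to([.539,-.0095,.1585],87.3);print(get_state()["opening"]*88)
E
```

```text
clock: 40.52
tool_pos: [0.5393, -0.01, 0.1706]
eef_rot: [0.725, 0.689, -0.0, -0.0]
contact_force: [-0.3, -1.4, -3.3]
opening: 0.356
finger_force: 55.0
clock: 41.15
tool_pos: [0.5394, -0.0093, 0.1591]
eef_rot: [0.725, 0.689, -0.0, -0.0]
contact_force: [0.0, -0.6, -4.8]
opening: 0.358
finger_force: 55.0
t 41.15 pos [ 0.5394 -0.0093  0.1591] shift [-0.0003 -0.0004  0.0006] turn [-0.001 -0.    -0.003] q [-0.14  0.7   0.12  1.91 -0.15  0.54  0.03] F [ 0.  -0.6 -4.8]
31.502626429223906
```

```bash

python3 -m jog '[[[0,0,0.001,0,0,0],[0,0,0.001,0,0,0],[0,0,0.001,0,0,0],[0,0,0,0,0,0]]]'
python3 -m jog '[[[0,0,0.001,0,0,0],[0,0,0.001,0,0,0],[0,0,0,0,0,0],[0,0,0,0,0,0]]]'
```

```text
clock: 41.65
tool_pos: [0.5396, -0.0092, 0.1584]
eef_rot: [0.725, 0.689, 0.001, 0.0]
contact_force: [-4.2, 0.8, 12.4]
opening: 0.355
finger_force: 55.0
clock: 42.15
tool_pos: [0.5396, -0.0091, 0.1583]
eef_rot: [0.725, 0.689, 0.001, 0.0]
contact_force: [-8.7, 1.6, 29.6]
opening: 0.358
finger_force: 55.0
```

It dropped exactly 14 mm and stops hard at 30 N, so it is home. I'll release and retreat.

```bash

python3 -m jog '[[[0,0,-0.004,0,0,0],[0,0,0,0,0,0]]]'
python3 -m jog '[[[0,0,0,0,0,0],[0,0,0,0,0,0],[0,0,0,0,0,0],[0,0,-0.02,0,0,0],[0,0,-0.04,0,0,0],[0,0,-0.04,0,0,0],[0,0,-0.04,0,0,0],[0.04,0,-0.02,0,0,0],[0.05,0,0,0,0,0],[0.05,0,0,0,0,0],[0.05,0,0,0,0,0],[0,0,0,0,0,0]]]' 0.07
python3 - <<'E'
from h import *
s=snapshot("scene");print(get_state()["tool_pos"])
cv2.imwrite("pics/s8.png",cv2.resize(s["frame"][170:350,90:330],(800,600),interpolation=2)[:,:,::-1])
E
```

```text
clock: 42.4
tool_pos: [0.5396, -0.0093, 0.1587]
eef_rot: [0.725, 0.689, 0.0, -0.0]
contact_force: [-0.5, 1.2, -5.7]
opening: 0.36
finger_force: 55.0
clock: 43.9
tool_pos: [0.5483, 0.1861, 0.3182]
eef_rot: [0.722, 0.692, 0.001, -0.001]
contact_force: [-0.1, -0.2, -0.2]
opening: 0.793
finger_force: 0.0
[0.5486816  0.18234102 0.3182967 ]
```

View pics/s8.png

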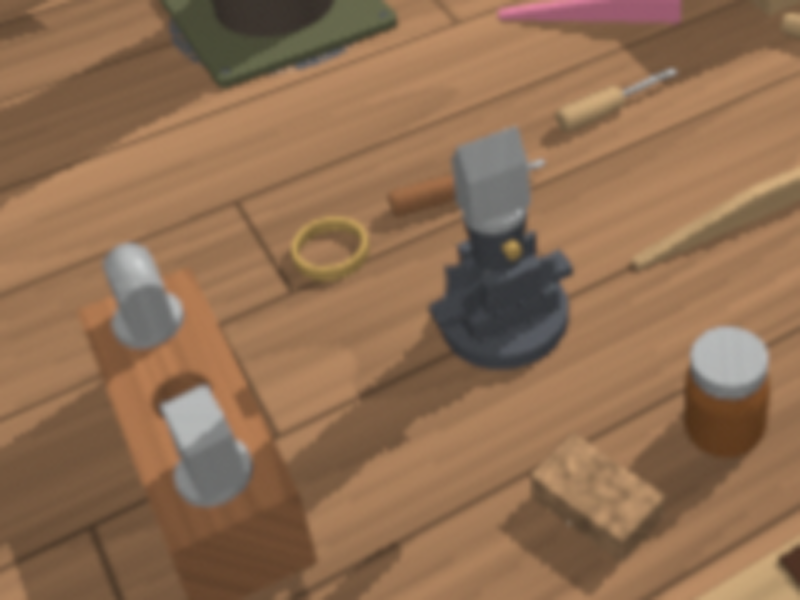

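The ridged stake sits home in the holder (490,190), the domed stake stands in the rack (145,295), and the wedge is on the bench (720,220). The flat stake and the other things in view have not moved.

```bash
python3 -c "
from plant import *
print(finish_job())"
```

```text
the job is handed in; nothing more can be done
None
```

The job is handed in at about 44 s: the ridge-topped stake is home in the holder, the domed stake stands in the rack's free place, the wedge lies on the bench more than 90 mm from the holder, and everything is released; `finish_job()` returned no verdict.

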